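# Free-running test of a bogie on the graded bench track

## Task

Give the green bogie its free-running test: take it by its upright centre pin, send it up the sloping test track at an easy pace and let go, so that it runs up on its own, stops short of the upper buffer stop and rolls back. All the while keep your open fingers round the pin without touching it, within 2 cm of centre, for at least 5 seconds without a break, ready to catch it. Then catch it by the pin on its way back before it reaches the lower buffer stop, bring it gently down against that stop and let go, without bumping either stop or disturbing the tins, the jar and the spare wheel beside the track.

Things in the scene. Friction and masses are not known exactly. Their poses are not given: they have to be found in the camera images.
- track: Fixed test track: plywood board 260 x 840 mm, dark sleepers, two steel rails, red buffer stop at the lower end, yellow one at the upper end. Origin: centre of the board's underside, on the bench; z vertical, y along the track to the upper (yellow) end, x across. Rails rise 1 in 160 towards +y; rail top 47 mm above the bench at mid-length, stop beams up to 118 mm above the bench.
- bogie_run (a joint): Travel of the bogie up the track, m: 0 = resting against the lower red stop (its start; the slope keeps it there), 0.46 = against the upper yellow stop. It only rolls along the track. Let go, it slows at about 0.07 m/s2 running uphill and gathers about 0.03 m/s2 rolling back (nominal; hidden masses shift either by up to 0.015).
- bogie: Green four-wheel bogie of a 5 inch gauge ride-on railway, 236 mm wide over its red axleboxes, 266 mm long, 3.6 kg with two wheelsets of 0.7 kg, rolling drag 0.085 N (nominal). Origin: at rail-top level under its centre; x across, y uphill along the track, z up. Bolster, 70 mm along y, with a 72 mm brass disc, top 85 mm above the origin, and a 38 mm collar, top at 89 mm; the rest stays below 76 mm.
- pin (a point): Grip point on the bogie's upright centre pin: bright steel, 22 mm diameter, red cap of the same diameter, standing on the brass disc at the bogie's centre, top 160 mm above rail level. The point lies on its axis 122 mm above rail level: 33 mm above the collar, 38 mm below the cap's top. Axes as for the bogie.
- black_tin: Black paint tin with a red band, 110 mm diameter, 135 mm high, standing left of the track; origin centre of its underside. Leave alone.
- blue_tin: Blue paint tin with a red band, 100 mm diameter, 120 mm high, left of the track; origin centre of its underside. Leave alone.
- spare_wheel: Spare steel wheel, 80 mm diameter, 22 mm high, lying flat right of the track. Leave alone.
- grease_jar: Grey jar with a yellow lid, 68 mm diameter, 85 mm high, right of the track. Leave alone.

How it is judged:
By the outcome, as a careful person would: the job done as asked, in the order asked, and still so for the second after the job is handed in, with the robot touching nothing.
It also fails if it takes over 48 s, if anything falls off the work surface, if the arm or the gripper's body presses on something with over 40 N, if the wrist force passes 120 N, or if a joint passes its speed limit or range.

## Robot

A 6-joint arm with a two-finger parallel gripper is mounted at the origin on the work surface. World frame = base frame: x ahead of the robot, y to its left, z up, the work surface at z = 0. Lengths are in m, angles in rad, forces in N, time in s.
With the tool pointing down it reaches from about 0.375 to 0.975 m from the base axis. Payload 3.8 kg.
Tool frame: the origin (TCP) lies between the finger pads, 19 mm behind the fingertips; this is the grasp point; x points along the fingers, y is the direction in which the jaws open and shut, and the axes are right-handed (so a half turn about x gives the same grasp; the last joint's range is limited). The gripper opens to 85 mm and grips with 20 to 120 N. Pads are 22 mm wide; open, the fingers measure 114 mm over their backs; the gripper's body (76 mm by 85 mm) begins 54 mm behind the grasp point. The pads swing forward as they close: fully open they stand 13 mm farther back than shut.
Start: joints at [-1.263, 0.264, 1.604, -0, 1.274, -0.037], TCP at [0.228, -0.635, 0.25] pointing down, gripper open.
Joint ranges: [-2.63, 2.63], [-0.94, 2.18], [0.31, 2.57], [-1.31, 4.45], [0, 2.66], [-2.55, 2.55]. Speed limits (rad/s): [2.57, 2.57, 3.14, 3.14, 3.14, 3.14].

## Interface

Orientations are given as a rotation vector (axis times angle).
In Python, from workcell import read_state, read_camera, camera_params, finish_job, spot_in gives the robot as it stands.
- The arm moves only by the tool apply_moves, never from a script. Its argument "commands" is a list of rows, each a list of 7 numbers: the closure, from 0 (fully open) to 1 (shut), then the shift along the tool's x, y, z in mm, then the turn, a rotation vector about the tool's x, y, z in degrees. A call has 1 to 8 rows; each row is the pose to reach, as a shift and turn from the pose commanded when the call began, along the tool's axes at that moment; what a row does not reach only later rows make up. A row lasts 1/8 s, in which the tool goes at most 62.5 mm and 10.7 degrees, less where a joint would pass 70% of its speed; a pose out of reach is approached as far as the arm can. A call with a gripper value outside its range is refused whole. The fingers move at their own pace and stop on an object; "force" is the grip in N (left out, the last holds). Time passes only in rows, so rows that repeat a pose let the fingers close. It gives the time, the measured TCP pose, the force and the opening at its end, in the units of the state.
- read_state(): the state, without advancing time (a new reading comes with each control period).
- read_camera(name): name is "scene" or "top"; returns (picture, depth): 400x640x3 uint8, red, green, blue; 400x640 float32, m along the optical axis (not along the pixel's ray), 0 where there is no reading.
- camera_params(name): a dict with "fx", "fy", "cx", "cy" (pixels), "camera_from_world" (4x4, takes a point from world to camera coordinates). Camera axes: x right, y down, z forward; pixel columns grow to the right and rows downward; lengths in m; the calibration is good to about 2 mm. A picture is of the moment at which its call begins. camera_params takes no time and is no camera call.
- finish_job(): hands the job in, once; it reports no verdict.
Trained networks look in the newest picture that a camera, given by its name, has taken for a name from the list of things; names that differ only in an ending like _2 or _b are one class to them, and where a whole thing is asked for, a point or a joint stands for the part that bears it (a point fixed in the world has none). Each returns a list of dicts, best first, with "p" (0 to 1); they miss things now and then, are a little off and sometimes report something else, mostly with a low value. They report only what shows in the picture. A call takes as long as a camera call.
- spot_in(camera, name): "at" ([column, row] in pixels, amid what is visible of it).
The state is a dict: "time": time; "q": joint angles; "joint_vel": joint speeds; "joint_torque": joint torques, N m; "tool_pos": TCP position; "tcp_rot": TCP orientation; "wrist_force": force on the tool from outside, world axes, zero at the start; "torque": the same for the moment, N m; "width": opening from 0.0 (shut) to 1.0 (fully open).
Only numpy, scipy, OpenCV 4.12 (cv2) and the standard library are available. Lean on these libraries where they do the work, as an engineer would, in place of code of your own. Each camera call takes 0.05 s, during which the arm holds its last target. There are 200 camera calls.

## Working session

There is one attempt and no reset: what is moved stays moved. The work goes in short steps, Python scripts to look and compute and a tool call to move; the robot and the scene stay as the last step left them, time stands still between calls to the robot, and variables do not carry over. Pictures are saved under pics/ and viewed, on a budget of 10 in all, crops included, one or two more only if the job needs it, and the job is handed in when it is done.

Besides the shell and the picture viewer there is one more tool, called after ">>>" as a command line: name --pt "numbers of a row" for each row, then --argument value for the rest. apply_moves: Moves the arm, as the interface text tells. Its arguments: {"type":"object","properties":{"commands":{"type":"array","items":{"type":"array","items":{"type":"number"}}},"force":{"type":"number"}},"required":["commands"]}

```bash
mkdir -p pics; cat > h.py <<'E'
import numpy as np, cv2
from workcell import *
def snap(c,f=None):
    im,d=read_camera(c)
    if f: cv2.imwrite('pics/'+f,im[:,:,::-1])
    return im,d
def pt(c,u,v,z):
    p=camera_params(c);T=np.linalg.inv(p["camera_from_world"])
    return T[:3,:3]@np.array([(u-p["cx"])/p["fx"]*z,(v-p["cy"])/p["fy"]*z,z])+T[:3,3]
def px(c,w):
    p=camera_params(c);q=np.array(p["camera_from_world"])@np.r_[w,1]
    return p["fx"]*q[0]/q[2]+p["cx"],p["fy"]*q[1]/q[2]+p["cy"]
E
python3 - <<'E'
from h import *
np.set_printoptions(precision=3,suppress=True)
s=read_state();print(s)
for c in("scene","top"):
    im,d=snap(c,c+'1.png')
    p=camera_params(c);print(c,p["fx"],np.linalg.inv(p["camera_from_world"]))
    for n in("pin","bogie","track","black_tin","blue_tin","spare_wheel","grease_jar"):
        for r in spot_in(c,n)[:2]:
            u,v=r["at"];z=d[int(v),int(u)];print(n,r["p"],u,v,pt(c,u,v,z))
E
```

```text
{'time': 0.0, 'q': array([-1.263,  0.265,  1.605, -0.   ,  1.274, -0.037]), 'joint_vel': array([-0.001,  0.   ,  0.001,  0.001,  0.001,  0.001]), 'joint_torque': array([  0.002, -51.511, -36.731,   0.   ,   0.013,   0.   ]), 'tool_pos': array([ 0.228, -0.635,  0.249]), 'tcp_rot': array([ 2.035,  0.357, -2.035]), 'wrist_force': array([ 0.258, -0.514, -0.175]), 'torque': array([-0.002, -0.016, -0.074]), 'width': 1.0012902776112091}
scene 366.6934924276524 [[-0.392  0.793 -0.467  1.142]
 [ 0.92   0.335 -0.203  0.268]
 [-0.004 -0.509 -0.861  1.211]
 [ 0.     0.     0.     1.   ]]
pin 0.94 274.8 175.0 [ 0.524 -0.178  0.132]
bogie 0.92 277.3 175.4 [ 0.518 -0.172  0.125]
bogie 0.42 334.4 223.4 [0.565 0.071 0.018]
track 0.6 334.9 221.4 [0.559 0.071 0.023]
black_tin 0.84 473.3 266.7 [0.594 0.539 0.137]
blue_tin 0.68 485.3 233.2 [0.454 0.557 0.119]
spare_wheel 0.52 193.2 171.3 [ 0.569 -0.532  0.019]
grease_jar 0.78 204.0 141.4 [ 0.461 -0.528  0.085]
grease_jar 0.31 277.9 175.5 [ 0.517 -0.17   0.125]
top 444.56356170799086 [[ 0.011 -0.997  0.073  0.442]
 [-1.    -0.012 -0.002 -0.011]
 [ 0.003 -0.073 -0.997  1.552]
 [ 0.     0.     0.     1.   ]]
pin 0.65 376.4 216.8 [ 0.489 -0.187  0.207]
bogie 0.72 371.0 219.4 [ 0.483 -0.18   0.133]
black_tin 0.95 150.5 192.4 [0.561 0.524 0.138]
blue_tin 0.93 145.1 233.9 [0.429 0.544 0.119]
spare_wheel 0.7 467.5 205.1 [ 0.54  -0.526  0.022]
grease_jar 0.93 475.6 235.1 [ 0.437 -0.532  0.08 ]
grease_jar 0.33 147.0 234.8 [0.426 0.537 0.12 ]
```

View pics/top1.png

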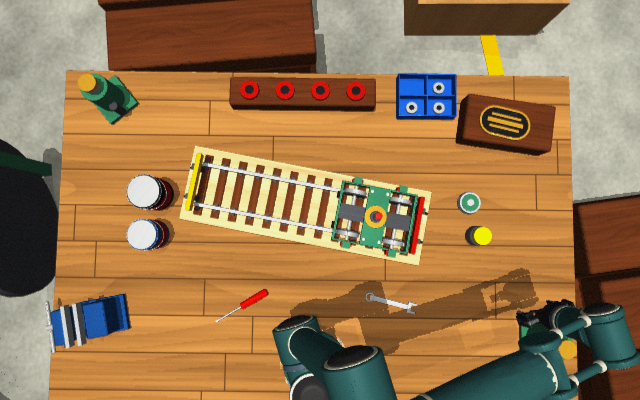

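View pics/scene1.png

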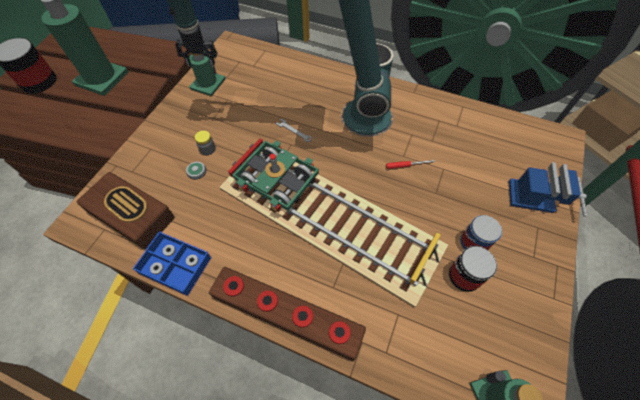

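```bash
python3 - <<'E'
from h import *
np.set_printoptions(precision=4,suppress=True)
W={"top":dict(cap=(376,216,9),ylid=(482,236,12),tin=(149,191,20),tin2=(144,233,18),ybeam=(194,182,32),rbeam=(417,226,32)),
"scene":dict(cap=(275,172,14),ylid=(203,137,12),tin=(477,264,22),tin2=(484,231,20),ybeam=(427,258,30),rbeam=(247,157,24))}
for c in W:
    im=cv2.imread('pics/%s1.png'%c);_,d=read_camera(c)
    hsv=cv2.cvtColor(im,cv2.COLOR_BGR2HSV).astype(int);H,S,V=hsv[...,0],hsv[...,1],hsv[...,2]
    red=((H<6)|(H>172))&(S>170)&(V>100);yel=(H>22)&(H<34)&(S>170)&(V>120);whi=(S<40)&(V>150)
    if c=="top": yel=(H>20)&(H<34)&(S>170)&(V>120)
    M=dict(cap=red,ylid=yel,tin=whi,tin2=whi,ybeam=yel,rbeam=red)
    for k,(u,v,r) in W[c].items():
        m=M[k].copy();yy,xx=np.mgrid[:400,:640];m&=(abs(xx-u)<=r)&(abs(yy-v)<=r)
        m=cv2.morphologyEx(m.astype(np.uint8),cv2.MORPH_OPEN,np.ones((2,2)))>0
        P=np.array([pt(c,a,b,d[b,a]) for b,a in zip(*np.nonzero(m)) if d[b,a]>0])
        if not len(P): print(c,k,'none');continue
        zt=np.percentile(P[:,2],90);Q=P[P[:,2]>zt-.012]
        ys,xs=np.nonzero(m)
        e=Q[:,:2]-Q[:,:2].mean(0);w,vv=np.linalg.eigh(e.T@e)
        print(c,k,len(P),xs.mean(),ys.mean(),'med',np.median(Q,0),'z',zt,'axis deg',np.degrees(np.arctan2(vv[1,1],vv[0,1])),'ext',np.ptp(e@vv,axis=0),'mid',Q[:,:2].mean(0)+vv@((e@vv).max(0)+(e@vv).min(0))/2)
print(px("top",read_state()["tool_pos"]),px("scene",read_state()["tool_pos"]))
E
```

```text
top cap 40 379.15 216.5 med [ 0.4916 -0.1952  0.2062] z 0.20847718872512927 axis deg 164.6265203692796 ext [0.0161 0.0189] mid [ 0.4911 -0.1945]
top ylid 266 483.4719101123595 236.47940074906367 med [ 0.4343 -0.5541  0.0854] z 0.08962130790544243 axis deg 145.04357276127274 ext [0.0566 0.0566] mid [ 0.4348 -0.5535]
top tin 779 143.96666666666667 191.66153846153847 med [0.5631 0.5475 0.1345] z 0.13830448984377827 axis deg -169.65516889087684 ext [0.0953 0.1009] mid [0.5638 0.5466]
top tin2 652 142.13608562691132 235.1880733944954 med [0.4251 0.5527 0.1196] z 0.12370648043736279 axis deg 118.35294226780593 ext [0.0917 0.0931] mid [0.4249 0.5526]
top ybeam 276 193.72401433691758 182.06810035842295 med [0.5982 0.3945 0.117 ] z 0.12131761800204022 axis deg 169.6414340484942 ext [0.0144 0.1867] mid [0.5995 0.3949]
top rbeam 270 417.29151291512915 226.35424354243543 med [ 0.4642 -0.3339  0.1139] z 0.11795657320292766 axis deg 166.57754937448786 ext [0.0854 0.2047] mid [ 0.4635 -0.3002]
scene cap none
scene ylid none
scene tin 775 479.8957528957529 262.7477477477477 med [0.5721 0.5556 0.1341] z 0.13666254644419026 axis deg 129.65478414195096 ext [0.0978 0.1036] mid [0.5699 0.5563]
scene tin2 618 486.35322580645163 231.21129032258065 med [0.4529 0.5518 0.1218] z 0.13180637832148043 axis deg 166.8923429586392 ext [0.085 0.169] mid [0.474  0.5497]
scene ybeam none
scene rbeam 161 246.72049689440993 156.85714285714286 med [ 0.4817 -0.3259  0.1101] z 0.11428417597283991 axis deg 169.25091150398956 ext [0.1432 0.1857] mid [ 0.4879 -0.2622]
(np.float64(533.0709191878416), np.float64(308.42129983254534)) (np.float64(200.9940643220941), np.float64(63.07675884605629))
```

```bash
cat >> h.py <<'E'
from scipy.spatial.transform import Rotation as Rn
A=np.radians(10.4);U=np.array([np.sin(A),np.cos(A),0]);X=np.array([np.cos(A),-np.sin(A),0])
PIN=np.array([.491,-.195,.168])
def goal(pos,Rg):
    s=read_state();R=Rn.from_rotvec(s["tcp_rot"]);return R.as_matrix().T@(pos-s["tool_pos"])*1000,(R.inv()*Rg).as_rotvec(degrees=True)
E
python3 - <<'E'
from h import *
np.set_printoptions(precision=3,suppress=True)
print(Rn.from_rotvec(read_state()["tcp_rot"]).as_matrix(),read_state()["time"])
for sg in(1,-1):
    x=np.array([0,0,-1.]);z=sg*U;y=np.cross(z,x)
    Rg=Rn.from_matrix(np.c_[x,y,z]);print(sg,y,*goal(PIN+[0,0,.085],Rg))
    x=np.array([0,0,-1.]);y=sg*U;z=np.cross(x,y)
    Rg=Rn.from_matrix(np.c_[x,y,z]);print('jawalong',sg,*goal(PIN+[0,0,.085],Rg))
E
```

```text
[[-0.     0.338 -0.941]
 [-0.    -0.941 -0.338]
 [-1.     0.     0.   ]] 0.9
1 [-0.984  0.181  0.   ] [  -3.03  -325.522 -396.197] [120.154   0.     -0.002]
jawalong 1 [  -3.03  -325.522 -396.197] [-149.846    0.001    0.001]
-1 [ 0.984 -0.181  0.   ] [  -3.03  -325.522 -396.197] [-59.846   0.002   0.   ]
jawalong -1 [  -3.03  -325.522 -396.197] [30.154  0.001 -0.001]
```

>>> apply_moves --pt "0 -1 -13 -16 -2.4 0 0" --pt "0 -3 -42 -52 -8 0 0" --pt "0 -4 -78 -95 -14 0 0" --pt "0 -4 -117 -143 -22 0 0" --pt "0 -4 -156 -190 -29 0 0" --pt "0 -4 -195 -238 -36 0 0" --pt "0 -4 -228 -277 -42 0 0" --pt "0 -4 -254 -309 -47 0 0" --force 60

```text
time: 1.9
tool_pos: [0.4338, -0.2885, 0.2542]
tcp_rot: [1.498, 0.993, -1.496]
wrist_force: [-0.7, 0.6, 0.7]
width: 1.0
```

```bash
python3 - <<'E'
from h import *
np.set_printoptions(precision=2,suppress=True)
x=np.array([0,0,-1.]);z=-U;y=np.cross(z,x)
print(read_state()["time"],read_state()["q"],*goal(PIN+[0,0,.08],Rn.from_matrix(np.c_[x,y,z])))
E
```

```text
1.9 [-0.64 -0.03  1.92  0.    1.25 -0.24] [   6.31   16.35 -108.4 ] [-12.49  -0.03  -0.03]
```

>>> apply_moves --pt "0 2 5 -32 -4 0 0" --pt "0 4 10 -65 -8 0 0" --pt "0 5 14 -90 -11 0 0" --pt "0 6 16 -104 -12.5 0 0" --pt "0 6 16.5 -109 -12.5 0 0" --pt "0 6 16.5 -109 -12.5 0 0"

```text
time: 2.65
tool_pos: [0.4911, -0.1982, 0.248]
tcp_rot: [1.346, 1.114, -1.346]
wrist_force: [-0.4, -0.4, 0.7]
width: 0.999
```

```bash
python3 - <<'E'
from h import *
np.set_printoptions(precision=2,suppress=True)
x=np.array([0,0,-1.]);z=-U;y=np.cross(z,x)
print(read_state()["time"],read_state()["q"],*goal(PIN,Rn.from_matrix(np.c_[x,y,z])))
im,d=snap("scene");cv2.imwrite('pics/s2.png',cv2.resize(im[90:250,180:380,::-1],None,fx=4,fy=4,interpolation=cv2.INTER_CUBIC)[:600,:800])
im,d2=snap("top");
p=read_state()["tool_pos"];print(p,px("scene",p),px("scene",PIN),px("scene",PIN+[0,0,.036]))
E
```

```text
2.65 [-0.43 -0.01  1.92 -0.    1.24 -0.24] [80.05 -0.7  -3.1 ] [-0.34  0.02  0.  ]
[ 0.49 -0.2   0.25] (np.float64(269.81561037840214), np.float64(145.90989047381123)) (np.float64(273.54705420590375), np.float64(160.6592476994006)) (np.float64(272.3472176306057), np.float64(154.37093360997983))
```

View pics/s2.png

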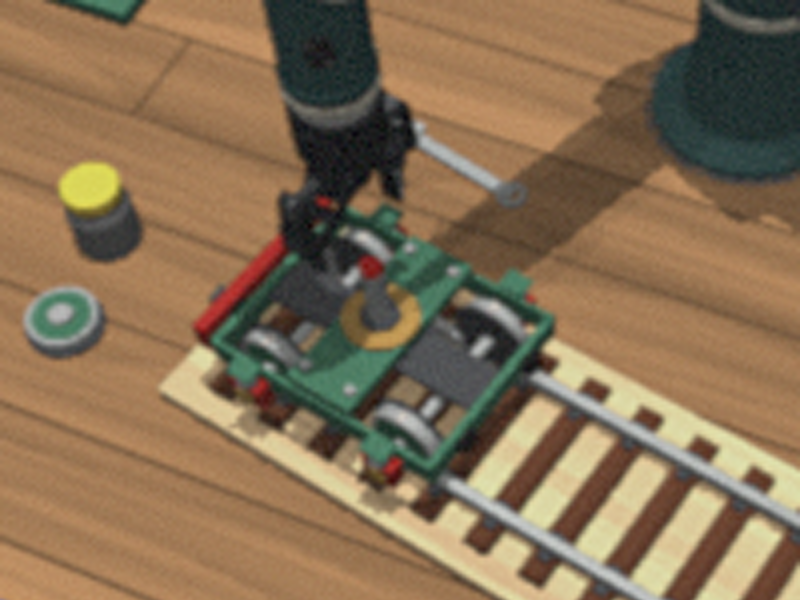

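```bash
cat >> h.py <<'E'
def ray(c,u,v,h):
    a,b=pt(c,u,v,.5),pt(c,u,v,1.);return a+(b-a)*(h-a[2])/(b[2]-a[2])
E
python3 - <<'E'
from h import *
np.set_printoptions(precision=4,suppress=True)
for c,boxes in (("scene",dict(cap=(266,150,280,164,.203),ylid=(190,128,214,148,.085))),("top",dict(cap=(366,206,388,226,.203),ylid=(470,224,496,250,.085)))):
    im=cv2.imread('pics/%s1.png'%c);hsv=cv2.cvtColor(im,cv2.COLOR_BGR2HSV).astype(int);H,S,V=hsv[...,0],hsv[...,1],hsv[...,2]
    for k,(a,b,e,f,h) in boxes.items():
        sub=(slice(b,f),slice(a,e))
        m=(((H<6)|(H>172))if k=="cap" else (H>20)&(H<36))&(S>130)&(V>70)
        ys,xs=np.nonzero(m[sub]);
        print(c,k,len(xs),xs.mean()+a,ys.mean()+b,xs.min()+a,xs.max()+a,ys.min()+b,ys.max()+b,ray(c,xs.mean()+a,ys.mean()+b,h))
    if c=="scene": print(H[150:164,266:282]);print(S[150:164,266:282])
E
```

```text
scene cap 28 272.07142857142856 156.0 269 275 153 159 [ 0.497  -0.1931  0.203 ]
scene ylid 176 202.0625 136.58522727272728 194 210 130 143 [ 0.4435 -0.5482  0.085 ]
[[135  80 165  18  17  60  80  75  83  70  71  69  72  78  77  73]
 [102 150   0 105 100 100  60  68  70  72  30  47  73  76  73  78]
 [ 60  60 120  90  94  99  90  83  86  40   6   5  45  73  70  72]
 [ 90 110  90  60 175   1   1   1  13  80  60   6  57  74  73  76]
 [ 72 105  90 177   1   1   0   0   1 177   0  73  71  74  73  73]
 [100 105 173   0   0   0   1   1   0   1  20  71  75  73  75  74]
 [ 75  98 171   2   1   1   1   1   1   3  50  73  75  75  73  73]
 [ 83 120  60   1   0   0   1   1   1   4  66  74  74  73  75  73]
 [135  48  70 176   0   1   0   0   1   4  72  76  74  74  75  73]
 [ 40  90  78  60   3   1 178   0 176   9  76  76  76  76  74  75]
 [ 90  75  90  84  60  11  13  15  50 100  69  61  62  70  75  77]
 [ 30 105  98  75  30 100 120  75 103 120  25  23  24  33  54  69]
 [115 110   9  18  18  21  60  60 126  70  16  19  19  19  22  31]
 [111  27  19  18  19  19  66 143 130 150  18  18  18  18  19  2
[... 422 characters left out ...]
4 180 196 192 198 193 157  41  99 101  98  96  94]
 [ 26   3   5  53 154 186 192 200 195 148  62 103  97  94  96  98]
 [  6   9   5  14 112 180 195 182 173  89  63  99  95  96  98  96]
 [  6   5   8   4  52 112 142 123  86  20  63  94 103 105 100 102]
 [  5   3   4  13   3  22  20  10   9   9  48  57  67  90 104 108]
 [  2   4  11   9   4  11   6  12  22   3  63 101 108  80  56  80]
 [ 20  18  29  96  90  32   7  14  16  10  70 129 141 141 115  76]
 [ 23  27  99 133 127  83  16  14   9   7  58 134 147 140 137 131]]
top cap 41 378.1219512195122 215.58536585365854 375 381 212 219 [ 0.493  -0.1931  0.203 ]
top ylid 290 481.86551724137934 235.44137931034481 472 491 226 244 [ 0.436 -0.551  0.085]
```

>>> apply_moves --pt "0 12 1 -3 0 0 0" --pt "0 35 2 -5.5 0 0 0" --pt "0 60 2 -5.5 0 0 0" --pt "0 76 2 -5.5 0 0 0" --pt "0 80 2 -5.5 0 0 0" --pt "0 80 2 -5.5 0 0 0"

```text
time: 3.5
tool_pos: [0.4944, -0.1933, 0.1681]
tcp_rot: [1.346, 1.114, -1.346]
wrist_force: [0.7, 0.2, 1.2]
width: 1.003
```

```bash
cat >> h.py <<'E'
P0=np.array([.494,-.193,0])
ref=cv2.imread('pics/scene1.png')
def rect(im,h=.11):
    "track-plane view, 2 px/mm/.. 1 px = 1 mm; row = 150+x mm, col = 200+y mm"
    src=[];dst=[]
    for x in(0,.14):
        for y in(-.15,.6):
            w=P0+x*X+y*U;w[2]=h+y/160;src.append(px("scene",w));dst.append((200+y*1000,150+x*1000))
    M=cv2.getPerspectiveTransform(np.float32(src),np.float32(dst))
    return cv2.warpPerspective(im,M,(820,300),flags=cv2.INTER_CUBIC)
def track(im_rgb):
    a=rect(im_rgb[:,:,::-1].copy());t=rect(ref)[210:285,60:340]
    r=cv2.matchTemplate(a[205:290],t,cv2.TM_CCOEFF_NORMED).max(0);i=int(r.argmax())
    o=0 if i in(0,len(r)-1) else (r[i-1]-r[i+1])/(2*(r[i-1]-2*r[i]+r[i+1]))
    return i+o-60,r[i]
def stat():
    s=read_state();y=(s["tool_pos"]-P0)[:2]
    return "t %.3f tcp s %.1f x %.1f z %.1f w %.3f F %s"%(s["time"],y@U[:2]*1000,y@X[:2]*1000,s["tool_pos"][2]*1000,s["width"],np.round(s["wrist_force"],1))
E
python3 - <<'E'
from h import *
print(stat());im,_=snap("scene");print(track(im),stat())
cv2.imwrite('pics/r3.png',np.vstack([rect(ref)[:,:800],rect(im[:,:,::-1].copy())[:,:800]]))
E
```

```text
t 3.500 tcp s -0.2 x 0.5 z 168.1 w 1.003 F [0.7 0.2 1.2]
(np.float32(-0.06181717), np.float32(0.98215634)) t 3.550 tcp s -0.3 x 0.8 z 168.7 w 1.000 F [-0.5 -0.1  0.1]
```

View pics/r3.png

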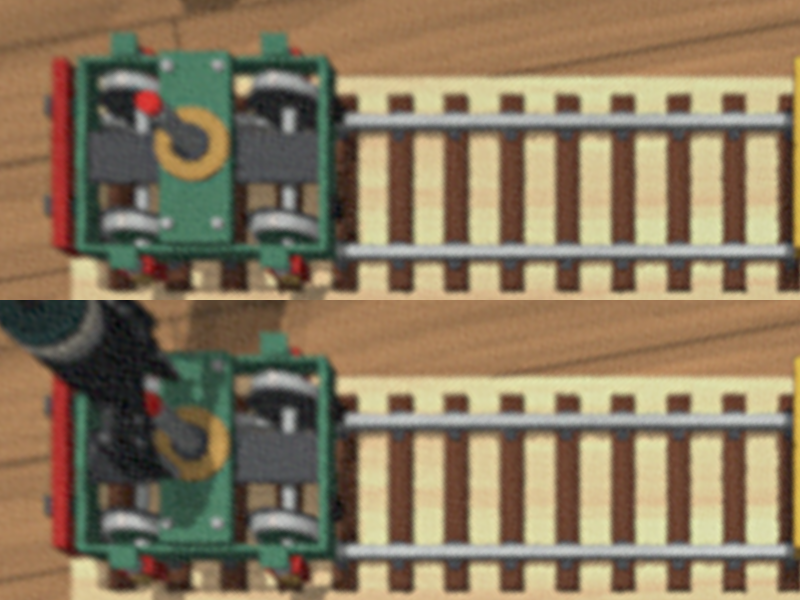

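>>> apply_moves --pt "1 0 0 0 0 0 0" --pt "1 0 0 0 0 0 0" --pt "1 0 0 0 0 0 0" --pt "1 0 0 0 0 0 0" --force 40

```text
time: 4.05
tool_pos: [0.4936, -0.193, 0.1684]
tcp_rot: [1.345, 1.116, -1.347]
wrist_force: [-3.6, 1.0, 5.6]
width: 0.246
```

```bash
python3 -c "
from h import *
print(stat());im,_=snap('scene');print(track(im))"
```

```text
t 4.050 tcp s -0.0 x -0.4 z 168.4 w 0.246 F [-3.6  1.   5.6]
(np.float32(-0.030239105), np.float32(0.98554707))
```

>>> apply_moves --pt "1 0 0 -3 0 0 0" --pt "1 0 0 -11 0 0 0" --pt "1 -0.1 0 -24 0 0 0" --pt "1 -0.3 0 -42 0 0 0" --pt "1 -0.4 0 -63 0 0 0" --pt "1 -0.5 0 -84 0 0 0" --pt "0 -0.6 0 -105 0 0 0" --pt "0 -0.8 0 -125 0 0 0"

```text
time: 5.1
tool_pos: [0.518, -0.0695, 0.1687]
tcp_rot: [1.347, 1.114, -1.345]
wrist_force: [0.7, -0.6, 0.4]
width: 0.662
```

```bash
python3 -c "
from h import *
print(stat());im,_=snap('scene');print(track(im))"
```

```text
t 5.100 tcp s 125.8 x 1.3 z 168.7 w 0.662 F [ 0.7 -0.6  0.4]
(np.float32(119.64197), np.float32(0.6847278))
```

>>> apply_moves --pt "0 -0.1 0 -21 0 0 0" --pt "0 -0.2 0 -38 0 0 0" --pt "0 -0.3 0 -54 0 0 0" --pt "0 -0.4 0 -69 0 0 0"

```text
time: 5.65
tool_pos: [0.5307, -0.0017, 0.1691]
tcp_rot: [1.346, 1.115, -1.346]
wrist_force: [-0.2, 0.4, 0.4]
width: 1.003
```

```bash
cat >> h.py <<'E'
def track2(im_rgb):
    a=rect(im_rgb[:,:,::-1].copy());T=rect(ref)[160:285,60:340]
    hsv=cv2.cvtColor(T,cv2.COLOR_BGR2HSV);m=cv2.inRange(hsv,(60,70,30),(95,255,255))|cv2.inRange(hsv,(0,150,90),(6,255,255))
    m[:, :18]=0;m[:75,:120]=0;m=cv2.dilate(m,np.ones((3,3)))
    M=cv2.merge([m]*3).astype(np.float32)/255
    r=cv2.matchTemplate(a[158:287],T,cv2.TM_SQDIFF,mask=M);r=r.min(0);i=int(r.argmin())
    o=0 if i in(0,len(r)-1) else (r[i-1]-r[i+1])/(2*(r[i-1]-2*r[i]+r[i+1]))
    return i+o-60,np.sqrt(r[i]/M.sum())
def go():
    print(stat());im,_=snap('scene');t=read_state()["time"];cv2.imwrite('pics/f%d.png'%(t*1000),im[:,:,::-1]);print(track(im),track2(im))
    return im
E
python3 -c "
from h import *
im=go();print(track2(ref[:,:,::-1]));cv2.imwrite('pics/r5.png',rect(im[:,:,::-1].copy())[:,:800])"
```

```text
t 5.650 tcp s 194.8 x 1.5 z 169.1 w 1.003 F [-0.2  0.4  0.4]
(np.float32(-0.87543106), np.float32(0.36580598)) (np.float32(194.67238), np.float32(17.84856))
(np.float32(-0.002067566), np.float32(0.0))
```

View pics/r5.png

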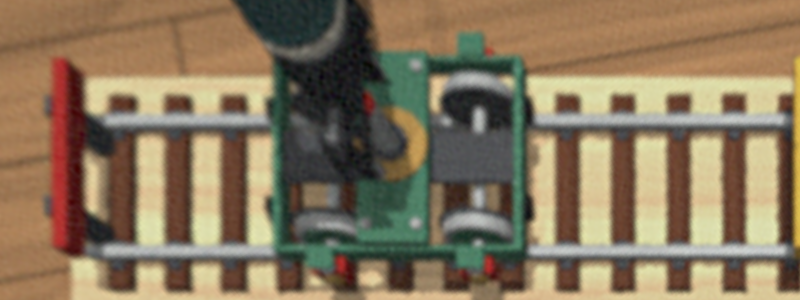

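>>> apply_moves --pt "0 -0.1 0 -19 0 0 0" --pt "0 -0.2 0 -32 0 0 0" --pt "0 -0.3 0 -43 0 0 0" --pt "0 -0.3 0 -53 0 0 0"

```text
time: 6.2
tool_pos: [0.5405, 0.0503, 0.1695]
tcp_rot: [1.346, 1.115, -1.346]
wrist_force: [0.1, -0.2, -0.0]
width: 1.005
```

```bash
python3 -c "
from h import *
im=go()"
```

```text
t 6.200 tcp s 247.7 x 1.8 z 169.5 w 1.005 F [ 0.1 -0.2 -0. ]
(np.float32(232.64166), np.float32(0.5304966)) (np.float32(241.50745), np.float32(18.84443))
```

>>> apply_moves --pt "0 0 0 -4 0 0 0" --pt "0 0 0 -9 0 0 0" --pt "0 -0.1 0 -13 0 0 0" --pt "0 -0.1 0 -16 0 0 0"

```text
time: 6.75
tool_pos: [0.5434, 0.0654, 0.1696]
tcp_rot: [1.346, 1.115, -1.346]
wrist_force: [-0.9, 0.4, -0.6]
width: 1.0
```

```bash
python3 -c "
from h import *
im=go()"
```

```text
t 6.750 tcp s 263.1 x 1.9 z 169.6 w 1.000 F [-0.9  0.4 -0.6]
(np.float32(279.78952), np.float32(0.38771346)) (np.float32(261.49277), np.float32(21.866068))
```

>>> apply_moves --pt "0 0 -1 1 0 0 0" --pt "0 0 -1.5 1 0 0 0" --pt "0 0 -1.5 2 0 0 0" --pt "0 0 -1.5 4 0 0 0"

```text
time: 7.3
tool_pos: [0.5411, 0.0615, 0.1696]
tcp_rot: [1.346, 1.115, -1.346]
wrist_force: [-0.3, 0.1, 0.3]
width: 1.003
```

```bash
python3 -c "
from h import *
im=go()"
```

```text
t 7.300 tcp s 258.8 x 0.4 z 169.6 w 1.003 F [-0.3  0.1  0.3]
(np.float32(279.02274), np.float32(0.41368294)) (np.float32(262.61877), np.float32(20.871145))
```

>>> apply_moves --pt "0 0 0 0 0 0 0" --pt "0 0 0 2 0 0 0" --pt "0 0 0 4.5 0 0 0" --pt "0 0 0 7 0 0 0"

```text
time: 7.85
tool_pos: [0.5397, 0.0546, 0.1696]
tcp_rot: [1.346, 1.115, -1.346]
wrist_force: [1.2, 0.5, -0.5]
width: 1.004
```

```bash
python3 -c "
from h import *
im=go()"
```

```text
t 7.850 tcp s 251.8 x 0.3 z 169.6 w 1.004 F [ 1.2  0.5 -0.5]
(np.float32(-0.13591003), np.float32(0.38715026)) (np.float32(255.8407), np.float32(19.64967))
```

>>> apply_moves --pt "0 0 0 1 0 0 0" --pt "0 0 0 3.5 0 0 0" --pt "0 0 0 7 0 0 0" --pt "0 0 0 10 0 0 0" --pt "0 0.1 0 13.5 0 0 0" --pt "0 0.1 0 17 0 0 0"

```text
time: 8.65
tool_pos: [0.5366, 0.0378, 0.1695]
tcp_rot: [1.346, 1.115, -1.346]
wrist_force: [0.3, 0.0, -0.1]
width: 0.999
```

```bash
python3 -c "
from h import *
im=go()"
```

```text
t 8.650 tcp s 234.7 x 0.2 z 169.5 w 0.999 F [ 0.3  0.  -0.1]
(np.float32(229.50146), np.float32(0.6781733)) (np.float32(235.4086), np.float32(16.86681))
```

>>> apply_moves --pt "0 0 0 5.5 0 0 0" --pt "0 0 0 10.2 0 0 0" --pt "0 0.1 0 15.3 0 0 0" --pt "0 0.1 0 20.6 0 0 0" --pt "0 0.2 0 26.3 0 0 0" --pt "0 0.2 0 32.2 0 0 0" --pt "0 0.2 0 38.5 0 0 0" --pt "0 0.3 0 45 0 0 0"

```text
time: 9.7
tool_pos: [0.5282, -0.0066, 0.1692]
tcp_rot: [1.346, 1.115, -1.346]
wrist_force: [-0.2, -0.7, 0.1]
width: 0.998
```

```bash
python3 -c "
from h import *
im=go()"
```

```text
t 9.700 tcp s 189.5 x -0.1 z 169.2 w 0.998 F [-0.2 -0.7  0.1]
(np.float32(176.85747), np.float32(0.5666146)) (np.float32(185.2095), np.float32(16.695642))
```

>>> apply_moves --pt "0 0.1 0 14 0 0 0" --pt "0 0.1 0 23.5 0 0 0" --pt "0 0.2 0 32 0 0 0" --pt "0 0.3 0 41 0 0 0" --pt "0 0.3 0 50.5 0 0 0" --pt "0 0.4 0 60.3 0 0 0"

```text
time: 10.5
tool_pos: [0.5169, -0.066, 0.1688]
tcp_rot: [1.346, 1.115, -1.346]
wrist_force: [-0.0, -0.2, 0.4]
width: 0.998
```

```bash
python3 -c "
from h import *
im=go()"
```

```text
t 10.500 tcp s 129.0 x -0.4 z 168.8 w 0.998 F [-0.  -0.2  0.4]
(np.float32(122.86386), np.float32(0.5534006)) (np.float32(130.87965), np.float32(14.648878))
```

>>> apply_moves --pt "1 0.1 0 12 0 0 0" --pt "1 0.1 0 22 0 0 0" --pt "1 0.2 0 32.7 0 0 0" --pt "1 0.3 0 43.7 0 0 0" --pt "1 0.3 0 54 0 0 0" --pt "1 0.4 0 62 0 0 0" --pt "1 0.4 0 68 0 0 0" --pt "1 0.5 0 71 0 0 0" --force 40

```text
time: 11.55
tool_pos: [0.5041, -0.1356, 0.1684]
tcp_rot: [1.347, 1.114, -1.346]
wrist_force: [2.4, -0.2, -0.9]
width: 0.247
```

```bash
python3 -c "
from h import *
im=go()"
```

```text
t 11.550 tcp s 58.3 x -0.4 z 168.4 w 0.247 F [ 2.4 -0.2 -0.9]
(np.float32(57.378685), np.float32(0.840134)) (np.float32(57.993134), np.float32(14.279969))
```

>>> apply_moves --pt "1 0 0 3 0 0 0" --pt "1 0 0 9 0 0 0" --pt "1 0.1 0 17 0 0 0" --pt "1 0.2 0 26 0 0 0" --pt "1 0.2 0 35 0 0 0" --pt "1 0.3 0 43 0 0 0" --pt "1 0.3 0 49 0 0 0" --pt "1 0.3 0 52 0 0 0"

```text
time: 12.6
tool_pos: [0.4946, -0.1873, 0.1681]
tcp_rot: [1.347, 1.113, -1.345]
wrist_force: [6.2, -0.7, -2.9]
width: 0.242
```

```bash
python3 -c "
from h import *
im=go()"
```

```text
t 12.600 tcp s 5.7 x -0.4 z 168.1 w 0.242 F [ 6.2 -0.7 -2.9]
(np.float32(2.9208717), np.float32(0.9425661)) (np.float32(5.678879), np.float32(11.943502))
```

>>> apply_moves --pt "1 0 0.1 0.8 0 0 0" --pt "1 0 0.2 1.6 0 0 0" --pt "1 0 0.3 2.4 0 0 0" --pt "1 0 0.3 3.2 0 0 0" --pt "1 0 0.3 3.9 0 0 0" --pt "1 0 0.3 4.5 0 0 0" --pt "1 0 0.3 5 0 0 0" --pt "1 0 0.3 5.4 0 0 0"

```text
time: 13.65
tool_pos: [0.4937, -0.192, 0.1681]
tcp_rot: [1.346, 1.113, -1.345]
wrist_force: [5.4, -1.2, -1.5]
width: 0.245
```

```bash
python3 -c "
from h import *
im=go()"
```

```text
t 13.650 tcp s 0.9 x -0.4 z 168.1 w 0.245 F [ 5.4 -1.2 -1.5]
(np.float32(0.1718483), np.float32(0.98488486)) (np.float32(0.74024963), np.float32(11.623256))
```

Creep the last millimetre until the wrist feels the stop.

>>> apply_moves --pt "1 0 0 0.3 0 0 0" --pt "1 0 0 0.6 0 0 0" --pt "1 0 0 0.9 0 0 0" --pt "1 0 0 1.2 0 0 0" --pt "1 0 0 1.4 0 0 0" --pt "1 0 0 1.4 0 0 0"

```text
time: 14.45
tool_pos: [0.4937, -0.1925, 0.1681]
tcp_rot: [1.348, 1.115, -1.345]
wrist_force: [6.7, 3.0, -1.0]
width: 0.245
```

```bash
python3 -c "
from h import *
im=go()"
```

```text
t 14.450 tcp s 0.4 x -0.4 z 168.1 w 0.245 F [ 6.7  3.  -1. ]
(np.float32(-0.048870087), np.float32(0.9853794)) (np.float32(0.31314087), np.float32(11.524238))
```

>>> apply_moves --pt "1 0 0 0.4 0 0 0" --pt "1 0 0 0.4 0 0 0" --pt "0 0 0 0.2 0 0 0" --pt "0 0 0 0.2 0 0 0" --pt "0 0 0 0.2 0 0 0" --pt "0 0 0 0.2 0 0 0" --pt "0 0 0 0.2 0 0 0"

```text
time: 15.38
tool_pos: [0.493, -0.1932, 0.168]
tcp_rot: [1.346, 1.115, -1.346]
wrist_force: [0.3, -0.1, -0.8]
width: 0.998
```

```bash
python3 -c "
from h import *
im=go()"
```

```text
t 15.375 tcp s -0.4 x -1.0 z 168.0 w 0.998 F [ 0.3 -0.1 -0.8]
(np.float32(-0.026687622), np.float32(0.98467803)) (np.float32(0.3628807), np.float32(11.805403))
```

Retreat straight up.

>>> apply_moves --pt "0 -8 0 0 0 0 0" --pt "0 -25 0 0 0 0 0" --pt "0 -50 0 0 0 0 0" --pt "0 -75 0 0 0 0 0" --pt "0 -95 0 0 0 0 0" --pt "0 -105 0 0 0 0 0" --pt "0 -105 0 0 0 0 0" --pt "0 -105 0 0 0 0 0"

```text
time: 16.42
tool_pos: [0.4925, -0.1929, 0.2719]
tcp_rot: [1.346, 1.116, -1.347]
wrist_force: [-0.5, -0.0, -0.2]
width: 1.001
```

```bash
python3 -c "
from h import *
im=go();cv2.imwrite('pics/end.png',im[:,:,::-1])"
```

```text
t 16.425 tcp s -0.2 x -1.5 z 271.9 w 1.001 F [-0.5 -0.  -0.2]
(np.float32(0.09020996), np.float32(0.95671916)) (np.float32(0.3440628), np.float32(9.250552))
```

View pics/end.png

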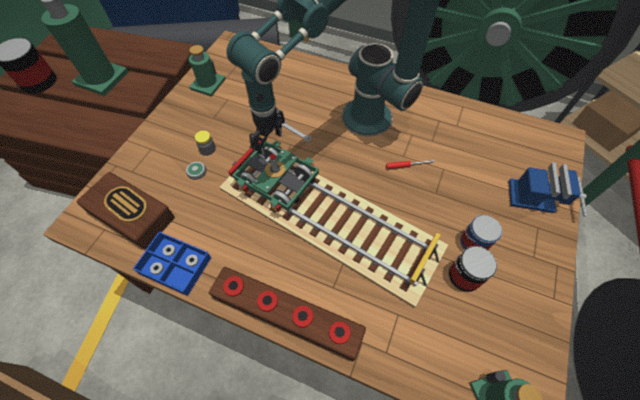

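The bogie (about 275,175) is back against the red stop. The tins (480,230 and 473,268), jar (204,142) and wheel (195,170) are where they were, and the gripper is clear above the pin.

```bash
python3 -c "
from h import *
print(finish_job())"
```

```text
the job is handed in; nothing more can be done
None
```

The free-running test is done and handed in at about 16.5 s of the 48 s allowed. The hand-in gave no verdict.

- **Run up:** I took the bogie by its pin, pushed it off at about 0.17 m/s and let go at about 85 mm of travel. It ran up on its own to about 263 mm, well short of the upper stop at 460 mm.
- **Following the pin:** The open fingers stayed round the pin for over 5 s (about 4.95 to 10.55 s). I measured the gap between tool and pin about every 0.5 to 1 s. The largest was about 6 mm, and the wrist force showed no contact.
- **Catch and return:** I caught it rolling back at about 90 mm from the lower stop. The last few millimetres were a slow creep until the wrist felt about 4 N from the stop. Then I opened the fingers and lifted clear.
- **Last checks:** The bogie is at its starting position to within about 0.4 mm, and the gripper is open and touching nothing. The tins, jar and spare wheel look unmoved in the last picture.
- **Disagreements:** My first position tracker failed once the bogie left its start: it was about 6 mm off at first, then wholly wrong in places. I replaced it with a masked one early in the run. The first network positions of the tins, jar and wheel differed by 25–30 mm between the two cameras, so I located the pin by its red cap, where the cameras agreed to 4 mm.

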